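Hold open the sprung gate of a lamp crate

ROBOT

A 6-joint arm with a two-finger parallel gripper is mounted at the origin on the work surface. World frame = base frame: x ahead of the robot, y to its left, z up, the work surface at z = 0. Lengths are in m, angles in degrees, forces in N, time in s.
With the tool pointing down it reaches from about 0.3 to 0.875 m from the base axis. Payload 6.4 kg.
Tool frame: the origin (TCP) lies on the mounting face of the last link; the fingertips stand 173 mm ahead of it and the grasp point (between the pads) lies 155 mm ahead of it; z points along the fingers, y is the line along which they close (so a half turn about z gives the same grasp; the last joint's range is limited). The gripper opens to 85 mm and grips with 20 to 120 N. Pads are 22 mm wide; open, the fingers measure 114 mm over their backs; the gripper's body (76 mm by 85 mm) begins 54 mm behind the grasp point. The pads swing forward as they close: fully open they stand 13 mm farther back than shut.
Start: joints at [-81.549, 10.359, 92.074, -0, 77.567, -11.82], TCP at [0.199, -0.539, 0.405] pointing down, gripper open.
Joint ranges: [-171.53, 171.53], [-51.25, 118.39], [17.06, 147.69], [-65.23, 245.23], [0, 150.52], [-178.68, 178.68]. Speed limits (degrees/s): [147.25, 147.25, 172.46, 180, 180, 180].

INTERFACE

Orientations are given as a 3x3 rotation matrix whose columns are the frame's x, y, z axes.
In Python, from plant import env, grab_frame, models gives the robot as it stands.
- The arm moves only by the tool play_rows, never from a script. Its argument "motion" is a list of rows, each a list of 3 entries, a list of its own where there are three numbers: the opening, from 0 (shut) to 1 (fully open), then the shift along the tool's x, y, z in m, then the turn, a rotation vector about the tool's x, y, z in rad. In form: [[fingers, [tx, ty, tz], [ax, ay, az]], ...]. A call has exactly 10 rows; each row shifts and turns the commanded pose from where the row before left it, along the tool's axes as they then stand; what a row does not reach is not made up. A row lasts 1/12 s, in which the tool goes at most 41.7 mm and 7.16 degrees, less where a joint would pass 70% of its speed; a pose out of reach is approached as far as the arm can. A call with a gripper value outside its range is refused whole. The fingers move at their own pace and stop on an object; "grip_force" is the grip in N (left out, the last holds). Time passes only in rows, so rows that do not move let the fingers close, or fill a call up. It gives the time, the measured TCP pose, the force, the opening and the grip force at its end, in the units of the state.
- env.get_state(): the state, without advancing time (a new reading comes with each control period).
- grab_frame(name): name is "scene" or "top" or "wrist"; returns a dict with "frame" (400x640x3 uint8, red, green, blue), "intrinsics" (3x3 intrinsics, pixels), "R" (3x3) and "t" (3): a world point X has camera coordinates R X + t; the wrist camera has in their place "T_tool_cam" (4x4, takes a point from camera to tool coordinates, whose origin is the TCP and whose axes are the flange's). Camera axes: x right, y down, z forward; pixel columns grow to the right and rows downward; lengths in m; the calibration is good to about 2 mm. A picture is of the moment at which its call begins: read the wrist's pose just before it. There is no depth.
- env.job_done(): hands the job in; it is judged then, once.
Trained networks look in a picture, given as the dict that the camera call returned (one of the last four; its "shot" number tells which), for a name from the list of things; names that differ only in an ending like _2 or _b are one class to them, and where a whole thing is asked for, a point or a joint stands for the part that bears it (a point fixed in the world has none). Each returns a list of dicts, best first, with "p" (0 to 1); they miss things now and then, are a little off and sometimes report something else, mostly with a low value. They report only what shows in the picture. A call takes as long as a camera call.
- models.trace(picture, thing): "region" (400x640 bool, what is visible of it) and "bbox" ([left, top, right, bottom] in pixels, round what is visible of it).
The state is a dict: "clock": time; "q": joint angles; "qd": joint speeds; "effort": joint torques, N m; "ee_pos": TCP position; "eef_rot": TCP orientation; "ft_force": force on the tool from outside, world axes, zero at the start; "wrist_torque": the same for the moment, N m; "grip_width": finger opening in m; "finger_force": force on a finger pad.
Only numpy, scipy, OpenCV 4.12 (cv2) and the standard library are available. Lean on these libraries where they do the work, as an engineer would, in place of code of your own. Each camera call takes 0.05 s, during which the arm holds its last target. There are 200 camera calls.

TASK

Open the carrying crate so that the upholsterer can lift the lamp out with both hands: squeeze the guard catch at the outer end first, then the bolt catch beside the gate (each stays squeezed by itself), and swing the gate by its upright post past the sprung nub until it stands wide open, about square to the crate front. The gate springs back if let go, so finish while still holding its post there, and leave the other things on the bench and in the crate where they are.

Things in the scene. Friction and masses are not known exactly. Their poses are not given: they have to be found in the camera images.
- crate: Fixed open plywood crate, steel-bar gate in front. Origin on the table below the middle of the shut gate; +x into the crate (away from the robot), +y to the hinge side (left). In this frame, mm: walls 100 high, y -105 to 105, back at x 220; 15 thick floor runs out as a sill to x -90; at right the latch case, x -50 to 50, y -270 to -105, top z 100, carries both catches.
- guard (a joint): Guard catch at the outer (right) end of the latch case: slide of its moving plate in m, 0 as found (up to 0.002), stop at 0.020. Two upright steel plates 6 mm thick, top at z 165, 46 mm over outer faces: the front one moves in crate +x towards the fixed rear one. 6 N friction, stays where squeezed. Squeeze by over 10 mm (to under 36 mm); it blocks the bolt catch until it has gone 9 mm.
- guard_fixed: The fixed rear plate of the guard catch, rigid with the crate (origin = the crate's origin): outer face at crate x 15.5, y -251 to -229, z 100 to 165 mm. The moving plate in front of it is 31 mm wide, y -251 to -220.
- guard_pinch (a point): Where to squeeze the guard catch: crate (0, -240, 142) mm. Close the fingers along crate x centred on this point: it is midway between the outer faces (31 mm apart) once squeezed by 15 mm. As found, outer faces lie 15.5 mm to its +x side (fixed) and 30.5 mm to its -x side (moving). Bars up to z 113 run on the case: keep fingertips above z 116. Nothing else within 50 mm.
- bolt (a joint): Bolt catch, between guard catch and gate: slide of its moving plate in m, 0 as found (up to 0.001), stop at 0.020. Two upright steel plates 6 mm thick, 22 wide, top at z 165, 46 mm over outer faces: the one next to the gate moves in crate -y towards the fixed outer one. 6 N friction, stays where squeezed. Squeeze by over 10 mm (to under 36 mm); the gate is free from 9 mm.
- bolt_fixed: The fixed outer plate of the bolt catch, rigid with the crate (origin = the crate's origin): outer face at crate y -161, x -18 to 4, z 100 to 165 mm.
- bolt_pinch (a point): Where to squeeze the bolt catch: crate (-7, -145.5, 142) mm. Close the fingers along crate y centred on this point: it is midway between the outer faces (31 mm apart) once squeezed by 15 mm. As found, outer faces lie 15.5 mm to its -y side (fixed) and 30.5 mm to its +y side (moving). Keep fingertips above z 116. Gap to the guard catch 68 mm, to the gate's post 72 mm.
- gate (a joint): Gate angle, rad, about its upright hinge: 0 shut, grows as its right end swings out to crate -x (clockwise from above), 1.57 square to the front, stop 1.75. A spring always pulls it shut (0.2 N m shut, 0.65 at 1.57). At 0.5 to 0.7 it rides over a sprung nub in the sill: about 10 N at the post. Let go beyond, it falls back to 0.75 or less. Reaches 177 mm from the hinge, z 18 to 100.
- hinge (a point): Point on the gate's hinge line, at crate (0, 90, 142).
- gate_post: Upright round steel post on the gate's top rail, 16 mm diameter, from z = 100 to z = 162, 125 mm from the hinge line; shut it stands at crate (0, -35). Origin at its foot; turns with the gate.
- post_grip (a point): Point on the post's axis at z = 142, to pinch the gate's post from above in any direction and swing it round the hinge at this height.
- lamp: Loose brass table-lamp base standing in the crate, 90 mm diameter, 145 mm tall; origin under its centre, on the crate's floor at z = 15.
- clock: Loose wooden mantel clock in the crate, 50 x 75 x 90 mm; origin under its centre.
- jar: Loose glass jar, 56 mm diameter, 70 mm tall, in front of the latch case; origin under its centre.
- spool: Loose wooden thread spool, 40 mm diameter, 50 mm tall, in front of the crate; origin under its centre.
- mug: Loose white mug on the left of the bench, 80 mm diameter, 90 mm tall; origin under its centre.
- hammer: Loose hammer lying on the bench, about 300 mm long.
- driver: Loose screwdriver lying on the bench.
- seat: Loose round padded stool seat on the bench, 204 mm diameter, 42 mm thick; origin under its centre.

How it is judged:
By the outcome, as a careful person would: the job done as asked, in the order asked, and still so for the second after the job is handed in, while the arm keeps its last pose, push and grip.
It also fails if it takes over 53 s, if anything falls off the work surface, if the arm or the gripper's body presses on something with over 40 N, if the wrist force passes 120 N, or if a joint passes its speed limit or range.

## Working session

There is one attempt and no reset: what is moved stays moved. The work goes in short steps, Python scripts to look and compute and a tool call to move; the robot and the scene stay as the last step left them, time stands still between calls to the robot, and variables do not carry over. Pictures are saved under pics/ and viewed, at most 10 in all, crops included, and the job is handed in when it is done.

Besides the shell and the picture viewer there is one more tool, called as a command line: name --argument value ..., lists and objects as JSON in quotes. play_rows: Moves the arm, as the interface text tells. Its arguments: {"type":"object","properties":{"motion":{"type":"array"},"grip_force":{"type":"number"}},"required":["motion"]}

```bash
mkdir -p pics; ls; python3 - <<'E'
from plant import env, grab_frame, models
import cv2,numpy as np
s=env.get_state(); print(s)
for n in ["scene","top"]:
    f=grab_frame(n); cv2.imwrite(f"pics/{n}0.png",f["frame"][:,:,::-1]); print(n,f["intrinsics"],f["R"],f["t"])
    for th in ["crate","guard","bolt","guard_fixed","bolt_fixed","gate_post","gate","lamp","jar","spool"]:
        r=models.trace(f,th)
        print(th,[(round(x["p"],2),x["bbox"]) for x in r[:2]])
E
```

```text
pics
{'clock': 0.0, 'q': array([-8.15513487e+01,  1.04021472e+01,  9.21308547e+01,  1.10139975e-04,
        7.75664906e+01, -1.18217782e+01]), 'qd': array([-0.02607657, -0.00866142, -0.07312908, -0.04602367, -0.1071847 ,
        0.00954626]), 'effort': array([-6.16529087e-04, -4.44875050e+01, -3.51336944e+01, -3.83284432e-04,
        9.01744352e-03, -1.23456029e-06]), 'ee_pos': array([ 0.19917392, -0.53914096,  0.40378815]), 'eef_rot': array([[ 9.38068053e-01,  3.46450953e-01, -2.53270478e-04],
       [ 3.46450861e-01, -9.38066549e-01,  1.71790124e-03],
       [ 3.57583958e-04, -1.69925405e-03, -9.99998492e-01]]), 'ft_force': array([-0.16490171, -0.32026146,  1.38441944]), 'wrist_torque': array([0.00182002, 0.0191047 , 0.03617309]), 'finger_force': 0.0, 'grip_width': 0.08534809843611693}
scene [[516.85460069   0.         308.37937033]
 [  0.         516.85460069 200.21190807]
 [  0.           0.           1.        ]] [[-0.15174412  0.98839222  0.00738573]
 [ 0.81647219  0.12955437 -0.56266226]
 [-0.55708786 -0.07935045 -0.82665387]] [ 0.11893612 -0.37089176  1.95318358]
crate []
gua
[... 285 characters left out ...]
0.19379784]
 [ 0.19378001  0.00928854 -0.98100103]] [-0.02661185  0.54584065  1.60862246]
crate [(0.61, [222.0, 104.9, 345.6, 210.4]), (0.36, [259.3, 127.9, 283.8, 149.4])]
guard [(0.61, [222.9, 109.9, 345.1, 210.1]), (0.5, [315.9, 164.8, 338.0, 178.1])]
bolt [(0.74, [329.3, 160.5, 342.4, 164.2])]
guard_fixed [(0.59, [327.4, 160.1, 340.9, 163.6]), (0.33, [232.5, 128.9, 257.8, 157.5])]
bolt_fixed [(0.49, [117.6, 215.1, 183.2, 280.0])]
gate_post [(0.45, [268.6, 169.1, 271.5, 175.4]), (0.44, [453.6, 182.0, 489.0, 261.3])]
gate [(0.84, [233.9, 168.6, 290.5, 183.3])]
lamp [(0.81, [234.3, 134.0, 258.5, 158.9])]
jar [(0.74, [325.8, 192.5, 342.3, 212.0])]
spool [(0.44, [292.7, 214.2, 304.0, 230.4])]
```

```bash
python3 - <<'E'
import cv2
a=cv2.imread("pics/top0.png")[90:250,200:380]
cv2.imwrite("pics/topc.png",cv2.resize(a,None,fx=4.2,fy=3.7 if 0 else 3.7,interpolation=cv2.INTER_CUBIC))
E
```

```text
(no output)
```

View pics/top0.png

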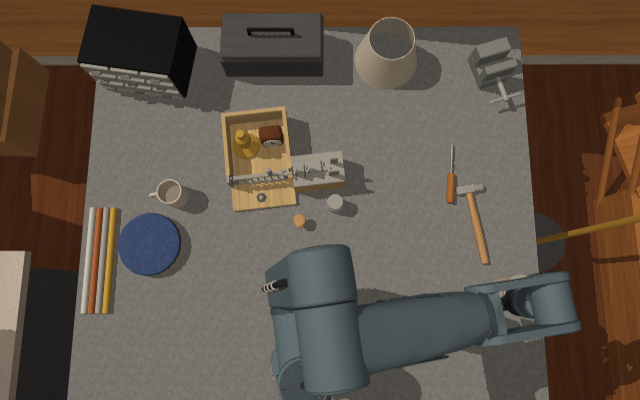

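View pics/topc.png

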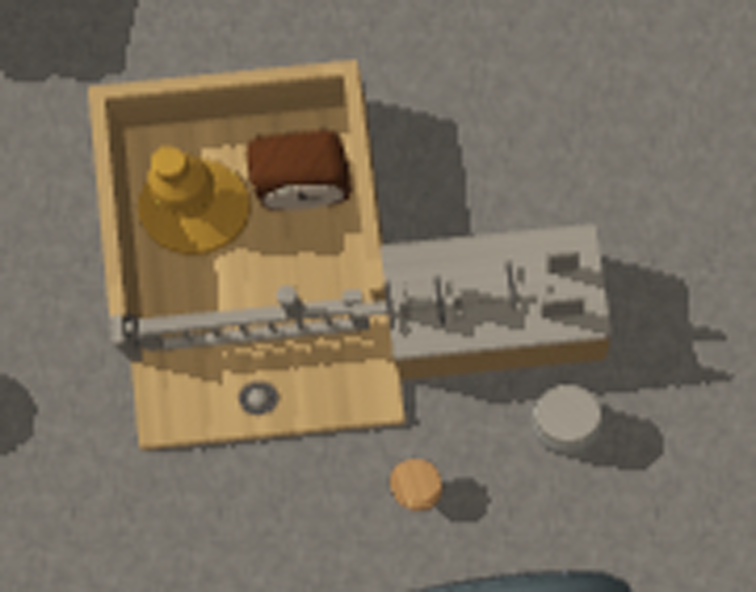

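The top view shows the crate at px (222–345, 105–210), turned slightly, with the latch case on the right, the post near (268,170), the jar at (334,203) and the spool at (298,222). I'll fit the crate pose from the corners I read off the crop.

```bash
cat > h.py <<'E'
import numpy as np
from scipy.optimize import least_squares
def proj(f,X):
    c=np.asarray(X)@np.array(f["R"]).T+f["t"]; p=c@np.array(f["intrinsics"]).T; return p[:,:2]/p[:,2:]
def c2w(p,P):
    P=np.asarray(P,float)/1000; c,s=np.cos(p[2]),np.sin(p[2])
    return np.c_[p[0]+c*P[:,0]-s*P[:,1],p[1]+s*P[:,0]+c*P[:,1],P[:,2]]
E
python3 - <<'E'
from plant import env, grab_frame, models
from h import *
f=grab_frame("top")
P=[(220,105,100),(220,-105,100),(50,-270,100),(-50,-270,100),(-90,105,15),(-90,-105,15)]
C=np.array([(90,88),(355,62),(597,227),(607,342),(140,447),(404,425)])
px=C/[4.2,3.7]+[200,90]
r=least_squares(lambda p:(proj(f,c2w(p,P))-px).ravel(),[.6,0,0]); p=r.x
print(p,np.degrees(p[2]),r.fun.reshape(-1,2).round(1))
print(c2w(p,[(0,-240,142),(-7,-145.5,142),(0,-35,142),(0,90,142),(-125,90,142)]).round(3))
print((proj(f,c2w(p,[(0,-35,162)]))-[200,90])*[4.2,3.7])
for th,z in [("jar",.035),("spool",.025)]:
    b=models.trace(f,th)[0]["bbox"]; u=np.array([(b[0]+b[2])/2,(b[1]+b[3])/2])
    print(th,least_squares(lambda a:(proj(f,[[a[0],a[1],z]])[0]-u),[.6,0]).x)
E
```

```text
[0.57854661 0.150193   0.11070438] 6.342893561047285 [[-0.3 -0.1]
 [ 0.7  0.2]
 [-0.5  0.3]
 [ 0.9 -0.4]
 [-0.6  0.5]
 [-0.2 -0.4]]
[[ 0.605 -0.088  0.142]
 [ 0.588  0.005  0.142]
 [ 0.582  0.115  0.142]
 [ 0.569  0.24   0.142]
 [ 0.444  0.226  0.142]]
[[286.06139516 296.54584984]]
jar [ 0.50345267 -0.08549858]Traceback (most recent call last):
  File "<stdin>", line 12, in <module>
IndexError: list index out of range
```

play_rows --motion '[[1,[0.0358,-0.0188,0],[0,0,0]],[1,[0.0358,-0.0188,0],[0,0,0]],[1,[0.0358,-0.0188,0],[0,0,0]],[1,[0.0358,-0.0188,0],[0,0,0]],[1,[0.0358,-0.0188,0],[0,0,0]],[1,[0.0358,-0.0188,0],[0,0,0]],[1,[0.0358,-0.0188,0],[0,0,0]],[1,[0.0358,-0.0188,0],[0,0,0]],[1,[0.0358,-0.0188,0],[0,0,0]],[1,[0.0358,-0.0188,0],[0,0,0]]]' --grip_force 40

```text
clock: 2.08
ee_pos: [0.4709, -0.2372, 0.405]
eef_rot: [[0.938, 0.346, 0.001], [0.346, -0.938, -0.0], [0.0, 0.001, -1.0]]
ft_force: [0.3, -0.6, -1.1]
grip_width: 0.0854
finger_force: 0.0
```

play_rows --motion '[[1,[0.0358,-0.0188,0],[0,0,0]],[1,[0.0358,-0.0188,0],[0,0,0]],[1,[0.0358,-0.0188,0],[0,0,0]],[1,[0.0358,-0.0188,0],[0,0,0]],[1,[0.0358,-0.0188,0],[0,0,0]],[1,[0,0,0],[0,0,-0.12]],[1,[0,0,0],[0,0,-0.12]],[1,[0,0,0],[0,0,-0.12]],[1,[0,0,0],[0,0,-0.12]],[1,[0,0,0],[0,0,-0.12]]]'

```text
clock: 2.92
ee_pos: [0.6054, -0.0885, 0.4045]
eef_rot: [[0.573, 0.819, -0.0], [0.819, -0.573, 0.0], [-0.0, -0.0, -1.0]]
ft_force: [-0.0, 1.0, -0.0]
grip_width: 0.0854
finger_force: 0.0
```

play_rows --motion '[[1,[0,0,0],[0,0,-0.12]],[1,[0,0,0],[0,0,-0.12]],[1,[0,0,0],[0,0,-0.12]],[1,[0,0,0],[0,0,-0.12]],[1,[0,0,0],[0,0,-0.12]],[1,[0,0,0],[0,0,-0.12]],[1,[0,0,0],[0,0,0]],[1,[0,0,0],[0,0,0]],[1,[0,0,0],[0,0,0]],[1,[0,0,0],[0,0,0]]]'

```text
clock: 3.75
ee_pos: [0.6053, -0.0888, 0.4047]
eef_rot: [[-0.1, 0.995, -0.0], [0.995, 0.1, 0.0], [0.0, -0.0, -1.0]]
ft_force: [-0.3, -0.4, 0.3]
grip_width: 0.0853
finger_force: 0.0
```

```bash
cat > w.py <<'E'
from plant import env, grab_frame, models
from h import *
import cv2,sys
s=env.get_state(); f=grab_frame("wrist")
T=np.eye(4); T[:3,:3]=s["eef_rot"]; T[:3,3]=s["ee_pos"]
W=np.linalg.inv(T@np.array(f["T_tool_cam"])); f["R"]=W[:3,:3]; f["t"]=W[:3,3]
cv2.imwrite("pics/%s.png"%sys.argv[1],f["frame"][:,:,::-1])
print(s["clock"],s["ee_pos"].round(4),s["q"].round(1)); print(s["eef_rot"].round(3))
p=[float(a) for a in sys.argv[2:5]]
L={"guard_fixed top outer":[(15.5,-251,165),(15.5,-229,165)],"guard mov outer":[(-30.5,-251,165),(-30.5,-220,165)],"bolt_fixed":[(-18,-161,165),(4,-161,165)],"bolt mov outer":[(-18,-115,165),(4,-115,165)],"post":[(0,-35,162)],"case":[(-50,-270,100),(50,-270,100),(50,-105,100),(-50,-105,100)],"sill":[(-90,-105,15)]}
for k in L: print(k,proj(f,c2w(p,L[k])).round(0).tolist())
for th in ["guard","guard_fixed","bolt","bolt_fixed","gate_post"]:
    print(th,[(round(x["p"],2),x["bbox"]) for x in models.trace(f,th)[:2]])
import pickle; pickle.dump({k:np.array(f[k]) for k in("R","t","intrinsics")},open("w_%s.pkl"%sys.argv[1],"wb"))
E
python3 w.py w1 .5785 .1502 .1107
```

```text
3.75 [ 0.6053 -0.0888  0.4047] [-19.5  15.   86.5  -0.   78.5 -25.2]
[[-0.1    0.995 -0.   ]
 [ 0.995  0.1    0.   ]
 [ 0.    -0.    -1.   ]]
guard_fixed top outer [[341.0, 232.0], [341.0, 200.0]]
guard mov outer [[271.0, 233.0], [269.0, 187.0]]
bolt_fixed [[285.0, 88.0], [322.0, 88.0]]
bolt mov outer [[282.0, -0.0], [322.0, -1.0]]
post [[313.0, -182.0]]
case [[259.0, 227.0], [376.0, 225.0], [384.0, 10.0], [246.0, 12.0]]
sill [[223.0, 36.0]]
guard [(0.73, [277.8, 103.0, 325.1, 230.7])]
guard_fixed [(0.89, [333.2, 174.8, 349.6, 226.0])]
bolt [(0.91, [288.2, 0.0, 327.9, 101.0])]
bolt_fixed [(0.98, [288.8, 71.3, 330.0, 86.2]), (0.66, [221.0, 0.2, 625.5, 226.7])]
gate_post []
```

View pics/w1.png

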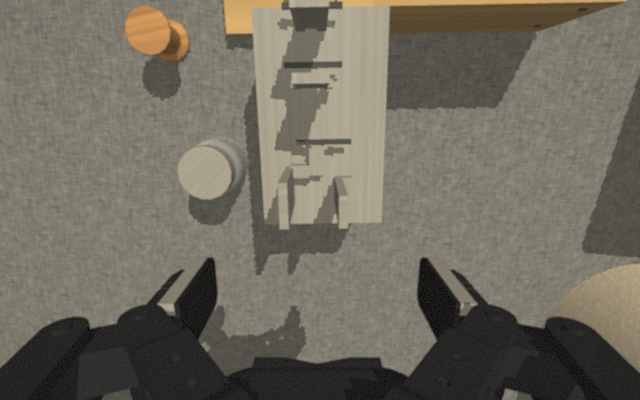

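The wrist view shows the guard plates' outer edges at x≈278 and ≈348, with outer ends at row ≈229. The case corners are at (265,223), (383,222), (252,8) and (389,6). Everything sits about 7 px off the prediction, so I'll refit.

```bash
python3 - <<'E'
import pickle
from h import *
f=pickle.load(open("w_w1.pkl","rb"))
P=[(50,-270,100),(-50,-270,100),(50,-105,100),(-50,-105,100),(15.5,-251,165),(-30.5,-251,165),(4,-161,165),(-18,-161,165)]
px=np.array([(383,222),(265,223),(389,6),(252,8),(349,228),(278.5,229),(329,87),(289,87)])
r=least_squares(lambda p:(proj(f,c2w(p,P))-px).ravel(),[.58,.15,.11],loss="soft_l1"); p=r.x
print(p,np.degrees(p[2]),(proj(f,c2w(p,P))-px).round(1).tolist())
print(c2w(p,[(0,-240,142),(-7,-145.5,142),(0,-35,142),(0,90,142),(-125,90,142)]).round(4))
E
```

```text
[0.58054071 0.1527973  0.12161653] 6.968113977882775 [[-1.0, 0.2], [0.2, 1.5], [0.2, -0.2], [-1.2, 1.1], [-0.5, 0.4], [-0.1, 0.8], [0.4, -3.4], [2.7, -2.6]]
[[ 0.6097 -0.0854  0.142 ]
 [ 0.5912  0.0075  0.142 ]
 [ 0.5848  0.1181  0.142 ]
 [ 0.5696  0.2421  0.142 ]
 [ 0.4455  0.227   0.142 ]]
```

play_rows --motion '[[1,[0.0029,0.0047,0],[0,0,-0.02]],[1,[0,0,0.018],[0,0,0]],[1,[0,0,0.018],[0,0,0]],[1,[0,0,0.018],[0,0,0]],[1,[0,0,0.018],[0,0,0]],[1,[0,0,0.018],[0,0,0]],[1,[0,0,0.018],[0,0,0]],[1,[0,0,0],[0,0,0]],[1,[0,0,0],[0,0,0]],[1,[0,0,0],[0,0,0]]]'

```text
clock: 4.88
ee_pos: [0.6102, -0.0855, 0.2978]
eef_rot: [[-0.123, 0.992, 0.001], [0.992, 0.123, -0.0], [-0.001, 0.001, -1.0]]
ft_force: [0.5, 0.2, 1.0]
grip_width: 0.0854
finger_force: 0.0
```

play_rows --motion '[[0,[0,0,0],[0,0,0]],[0,[0,0,0],[0,0,0]],[0,[0,0,0],[0,0,0]],[0,[0,0,0],[0,0,0]],[0,[0,0,0],[0,0,0]],[0,[0,0,0],[0,0,0]],[0,[0,0,0],[0,0,0]],[0,[0,0,0],[0,0,0]],[0,[0,0,0],[0,0,0]],[0,[0,0,0],[0,0,0]]]'

```text
clock: 5.72
ee_pos: [0.6114, -0.0853, 0.2981]
eef_rot: [[-0.123, 0.992, 0.007], [0.992, 0.123, -0.001], [-0.001, 0.006, -1.0]]
ft_force: [11.5, 1.3, -3.5]
grip_width: 0.0245
finger_force: 45.0
```

play_rows --motion '[[1,[0,0,0],[0,0,0]],[1,[0,0,0],[0,0,0]],[1,[0,0,0],[0,0,0]],[1,[0,0,0],[0,0,0]],[1,[0,0,0],[0,0,0]],[1,[0,0,0],[0,0,0]],[1,[0,0,-0.027],[0,0,0]],[1,[0,0,-0.027],[0,0,0]],[1,[0,0,-0.027],[0,0,0]],[1,[0,0,-0.027],[0,0,0]]]'

```text
clock: 6.55
ee_pos: [0.6095, -0.0854, 0.4058]
eef_rot: [[-0.123, 0.992, -0.0], [0.992, 0.123, 0.0], [0.0, -0.0, -1.0]]
ft_force: [0.6, 0.1, -0.1]
grip_width: 0.0856
finger_force: 0.0
```

play_rows --motion '[[1,[0.0315,-0.0025,0],[0,0,0]],[1,[0.0315,-0.0025,0],[0,0,0]],[1,[0.0314,-0.0026,0],[0,0,0]],[1,[0,0,0],[0,0,0.121]],[1,[0,0,0],[0,0,0.121]],[1,[0,0,0],[0,0,0.121]],[1,[0,0,0],[0,0,0.121]],[1,[0,0,0],[0,0,0.121]],[1,[0,0,0],[0,0,0.121]],[1,[0,0,0],[0,0,0.121]]]'

```text
clock: 7.38
ee_pos: [0.5904, 0.0073, 0.4047]
eef_rot: [[0.667, 0.745, -0.0], [0.745, -0.667, 0.0], [-0.0, -0.0, -1.0]]
ft_force: [0.3, 0.3, 0.8]
grip_width: 0.0854
finger_force: 0.0
```

play_rows --motion '[[1,[0,0,0],[0,0,0.121]],[1,[0,0,0],[0,0,0.121]],[1,[0,0,0],[0,0,0.121]],[1,[0,0,0],[0,0,0.121]],[1,[0,0,0],[0,0,0.121]],[1,[0,0,0],[0,0,0.119]],[1,[0,0,0],[0,0,0]],[1,[0,0,0],[0,0,0]],[1,[0,0,0],[0,0,0]],[1,[0,0,0],[0,0,0]]]'

```text
clock: 8.22
ee_pos: [0.5905, 0.0073, 0.4047]
eef_rot: [[0.992, 0.125, -0.0], [0.125, -0.992, 0.0], [-0.0, -0.0, -1.0]]
ft_force: [0.0, -0.4, 0.4]
grip_width: 0.0857
finger_force: 0.0
```

```bash
python3 w.py w2 .5805 .1528 .1216
```

```text
8.2167 [0.5905 0.0073 0.4047] [-10.8  12.3  89.8  -0.   77.9  72. ]
[[ 0.992  0.125 -0.   ]
 [ 0.125 -0.992  0.   ]
 [-0.    -0.    -1.   ]]
guard_fixed top outer [[484.0, 183.0], [449.0, 183.0]]
guard mov outer [[474.0, 250.0], [428.0, 250.0]]
bolt_fixed [[340.0, 232.0], [341.0, 200.0]]
bolt mov outer [[270.0, 232.0], [269.0, 200.0]]
post [[147.0, 204.0]]
case [[460.0, 240.0], [475.0, 122.0], [265.0, 121.0], [270.0, 240.0]]
sill [[281.0, 244.0]]
guard [(0.89, [347.1, 159.4, 477.1, 223.4])]
guard_fixed [(0.73, [419.4, 155.6, 480.3, 191.4])]
bolt [(0.94, [233.1, 181.0, 346.2, 230.1])]
bolt_fixed [(0.67, [326.6, 172.5, 340.5, 232.1]), (0.59, [0.0, 1.0, 484.1, 244.9])]
gate_post [(0.62, [131.8, 176.9, 189.4, 211.2])]
```

View pics/w2.png

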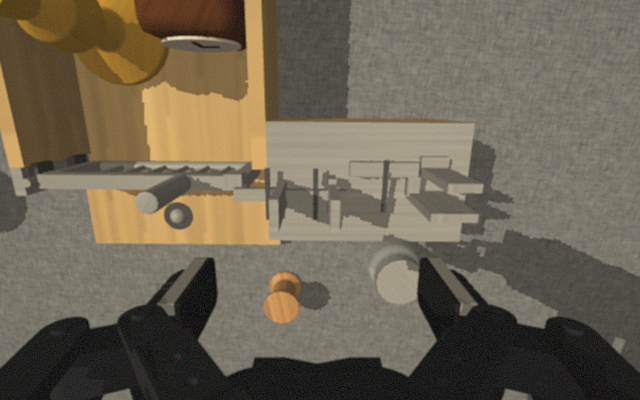

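The bolt plates (x≈270–341, rows 200–231) and the post top (≈149,202) match the prediction, so I can descend and squeeze.

play_rows --motion '[[1,[0.001,0,0.018],[0,0,0]],[1,[0,0,0.018],[0,0,0]],[1,[0,0,0.018],[0,0,0]],[1,[0,0,0.018],[0,0,0]],[1,[0,0,0.018],[0,0,0]],[1,[0,0,0.018],[0,0,0]],[1,[0,0,0],[0,0,0]],[1,[0,0,0],[0,0,0]],[1,[0,0,0],[0,0,0]],[0,[0,0,0],[0,0,0]]]'

```text
clock: 9.35
ee_pos: [0.5922, 0.0073, 0.2984]
eef_rot: [[0.992, 0.123, 0.003], [0.123, -0.992, -0.001], [0.003, 0.001, -1.0]]
ft_force: [0.6, 0.7, 0.2]
grip_width: 0.0755
finger_force: 0.0
```

play_rows --motion '[[0,[0,0,0],[0,0,0]],[0,[0,0,0],[0,0,0]],[0,[0,0,0],[0,0,0]],[0,[0,0,0],[0,0,0]],[0,[0,0,0],[0,0,0]],[0,[0,0,0],[0,0,0]],[0,[0,0,0],[0,0,0]],[0,[0,0,0],[0,0,0]],[0,[0,0,0],[0,0,0]],[0,[0,0,0],[0,0,0]]]'

```text
clock: 10.18
ee_pos: [0.5922, 0.0061, 0.2987]
eef_rot: [[0.993, 0.122, 0.003], [0.122, -0.993, -0.003], [0.002, 0.003, -1.0]]
ft_force: [-2.4, -5.5, 6.6]
grip_width: 0.0248
finger_force: 44.7
```

play_rows --motion '[[1,[0,0,0],[0,0,0]],[1,[0,0,0],[0,0,0]],[1,[0,0,0],[0,0,0]],[1,[0,0,0],[0,0,0]],[1,[0,0,0],[0,0,0]],[1,[0,0,-0.025],[0,0,0]],[1,[0,0,-0.025],[0,0,0]],[1,[0,0,-0.025],[0,0,0]],[1,[0,0,-0.025],[0,0,0]],[1,[0.0018,-0.0277,0],[0,0,0]]]'

```text
clock: 11.02
ee_pos: [0.5918, 0.0321, 0.4028]
eef_rot: [[0.993, 0.119, 0.01], [0.119, -0.993, -0.003], [0.009, 0.004, -1.0]]
ft_force: [0.5, -0.7, 1.1]
grip_width: 0.0853
finger_force: 0.0
```

play_rows --motion '[[1,[0.0018,-0.0277,0],[0,0,0]],[1,[0.0018,-0.0277,0],[0,0,0]],[1,[0.0018,-0.0277,0],[0,0,0]],[1,[0,0,0],[0,0,-0.121]],[1,[0,0,0],[0,0,-0.121]],[1,[0,0,0],[0,0,-0.121]],[1,[0,0,0],[0,0,-0.121]],[1,[0,0,0],[0,0,-0.121]],[1,[0,0,0],[0,0,-0.121]],[1,[0,0,0],[0,0,-0.121]]]'

```text
clock: 11.85
ee_pos: [0.585, 0.1185, 0.3965]
eef_rot: [[0.56, 0.828, -0.0], [0.828, -0.56, 0.0], [-0.0, -0.0, -1.0]]
ft_force: [-0.3, -0.3, 0.8]
grip_width: 0.0854
finger_force: 0.0
```

play_rows --motion '[[1,[0,0,0],[0,0,-0.121]],[1,[0,0,0],[0,0,-0.121]],[1,[0,0,0],[0,0,-0.121]],[1,[0,0,0],[0,0,-0.121]],[1,[0,0,0],[0,0,-0.121]],[1,[0,0,0],[0,0,-0.119]],[1,[0,0,0],[0,0,0]],[1,[0,0,0],[0,0,0]],[1,[0,0,0],[0,0,0]],[1,[0,0,0],[0,0,0]]]'

```text
clock: 12.68
ee_pos: [0.5851, 0.1183, 0.3966]
eef_rot: [[-0.12, 0.993, -0.0], [0.993, 0.12, 0.0], [0.0, -0.0, -1.0]]
ft_force: [0.4, 0.2, 0.5]
grip_width: 0.0855
finger_force: 0.0
```

```bash
python3 w.py w3 .5805 .1528 .1216
```

```text
12.6833 [0.5851 0.1183 0.3966] [ 0.1 13.5 89.3  0.  77.2 -6.9]
[[-0.12   0.993 -0.   ]
 [ 0.993  0.12   0.   ]
 [ 0.    -0.    -1.   ]]
guard_fixed top outer [[336.0, 477.0], [337.0, 456.0]]
guard mov outer [[279.0, 477.0], [278.0, 447.0]]
bolt_fixed [[292.0, 385.0], [323.0, 385.0]]
bolt mov outer [[291.0, 331.0], [323.0, 331.0]]
post [[317.0, 220.0]]
case [[267.0, 422.0], [367.0, 422.0], [375.0, 273.0], [259.0, 273.0]]
sill [[236.0, 237.0]]
guard [(0.53, [324.0, 339.6, 339.1, 361.4])]
guard_fixed []
bolt [(0.78, [290.8, 268.9, 323.4, 360.6])]
bolt_fixed [(0.42, [324.9, 339.2, 337.2, 359.1])]
gate_post [(0.67, [303.2, 190.2, 327.1, 227.1])]
```

View pics/w3.png

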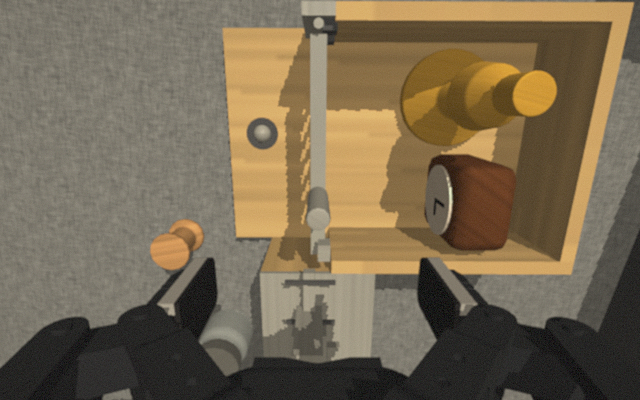

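The post top is at (318,216), within about 3 px of the prediction. The lamp and clock are clear of the fingers.

play_rows --motion '[[1,[0.002,0,0.0165],[0,0,0]],[1,[0,0,0.0165],[0,0,0]],[1,[0,0,0.0165],[0,0,0]],[1,[0,0,0.0165],[0,0,0]],[1,[0,0,0.0165],[0,0,0]],[1,[0,0,0.0165],[0,0,0]],[1,[0,0,0],[0,0,0]],[1,[0,0,0],[0,0,0]],[1,[0,0,0],[0,0,0]],[0,[0,0,0],[0,0,0]]]' --grip_force 60

```text
clock: 13.82
ee_pos: [0.5855, 0.1203, 0.2992]
eef_rot: [[-0.123, 0.992, 0.002], [0.992, 0.123, 0.0], [-0.0, 0.002, -1.0]]
ft_force: [0.7, -0.3, -0.0]
grip_width: 0.0754
finger_force: 0.0
```

play_rows --motion '[[0,[0,0,0],[0,0,0]],[0,[0,0,0],[0,0,0]],[0,[0,0,0],[0,0,0]],[0,[0,0,0],[0,0,0]],[0,[0,0,0],[0,0,0]],[0,[0,0,0],[0,0,0]],[0,[0,0,0],[0,0,0]],[0,[0,0,0],[0,0,0]],[0,[0,0,0],[0,0,0]],[0,[0,0,0],[0,0,0]]]'

```text
clock: 14.65
ee_pos: [0.5851, 0.1203, 0.2981]
eef_rot: [[-0.123, 0.992, 0.001], [0.992, 0.123, 0.0], [-0.0, 0.001, -1.0]]
ft_force: [1.8, -0.2, 2.8]
grip_width: 0.0148
finger_force: 58.5
```

```bash
python3 w.py w4 .5805 .1528 .1216 | tail -1
```

```text
gate_post [(0.56, [297.4, 232.5, 335.9, 327.9])]
```

play_rows --motion '[[0,[0.00016,-0.00625,0],[0,0,0.05]],[0,[0.00016,-0.00625,0],[0,0,0.05]],[0,[0.00016,-0.00625,0],[0,0,0.05]],[0,[0.00016,-0.00625,0],[0,0,0.05]],[0,[0.00016,-0.00625,0],[0,0,0.05]],[0,[0.00016,-0.00625,0],[0,0,0.05]],[0,[0.00016,-0.00625,0],[0,0,0.05]],[0,[0.00016,-0.00625,0],[0,0,0.05]],[0,[0,0,0],[0,0,0]],[0,[0,0,0],[0,0,0]]]'

```text
clock: 15.78
ee_pos: [0.5355, 0.1244, 0.2981]
eef_rot: [[0.273, 0.962, 0.001], [0.962, -0.273, 0.001], [0.001, 0.001, -1.0]]
ft_force: [3.8, 2.9, 3.1]
grip_width: 0.0142
finger_force: 59.0
```

The measured pose is on the expected arc, so I'll continue over the nub.

play_rows --motion '[[0,[0.00016,-0.00625,0],[0,0,0.05]],[0,[0.00016,-0.00625,0],[0,0,0.05]],[0,[0.00016,-0.00625,0],[0,0,0.05]],[0,[0.00016,-0.00625,0],[0,0,0.05]],[0,[0.00016,-0.00625,0],[0,0,0.05]],[0,[0.00016,-0.00625,0],[0,0,0.05]],[0,[0.00016,-0.00625,0],[0,0,0.05]],[0,[0.00016,-0.00625,0],[0,0,0.05]],[0,[0.00016,-0.00625,0],[0,0,0.05]],[0,[0.00016,-0.00625,0],[0,0,0.05]]]'

```text
clock: 16.62
ee_pos: [0.4829, 0.1555, 0.2981]
eef_rot: [[0.702, 0.712, 0.004], [0.712, -0.702, 0.001], [0.003, 0.002, -1.0]]
ft_force: [8.3, 4.2, -1.1]
grip_width: 0.0145
finger_force: 60.1
```

play_rows --motion '[[0,[0.00016,-0.00625,0],[0,0,0.05]],[0,[0.00016,-0.00625,0],[0,0,0.05]],[0,[0.00016,-0.00625,0],[0,0,0.05]],[0,[0.00016,-0.00625,0],[0,0,0.05]],[0,[0.00016,-0.00625,0],[0,0,0.05]],[0,[0.00016,-0.00625,0],[0,0,0.05]],[0,[0.00016,-0.00625,0],[0,0,0.05]],[0,[0.00016,-0.00625,0],[0,0,0.05]],[0,[0,0,0],[0,0,0]],[0,[0,0,0],[0,0,0]]]'

```text
clock: 17.45
ee_pos: [0.4557, 0.1964, 0.2981]
eef_rot: [[0.923, 0.385, 0.005], [0.385, -0.923, -0.0], [0.004, 0.002, -1.0]]
ft_force: [10.5, -0.4, -2.3]
grip_width: 0.0148
finger_force: 60.0
```

play_rows --motion '[[0,[0.00014,-0.0059,0],[0,0,0.047]],[0,[0.00014,-0.0059,0],[0,0,0.047]],[0,[0.00014,-0.0059,0],[0,0,0.047]],[0,[0.00014,-0.0059,0],[0,0,0.047]],[0,[0.00014,-0.0059,0],[0,0,0.047]],[0,[0.00014,-0.0059,0],[0,0,0.047]],[0,[0,0,0],[0,0,0]],[0,[0,0,0],[0,0,0]],[0,[0,0,0],[0,0,0]],[0,[0,0,0],[0,0,0]]]'

```text
clock: 18.28
ee_pos: [0.4472, 0.2298, 0.2981]
eef_rot: [[0.994, 0.112, 0.005], [0.112, -0.994, -0.001], [0.005, 0.002, -1.0]]
ft_force: [10.9, -3.9, -2.5]
grip_width: 0.0145
finger_force: 60.0
```

```bash
python3 - <<'E'
from plant import *
import cv2
f=grab_frame("top"); cv2.imwrite("pics/t5.png",cv2.resize(f["frame"][80:260,100:380,::-1],None,fx=2.8,fy=2.8,interpolation=cv2.INTER_CUBIC))
E
python3 w.py w5 .5805 .1528 .1216|head -4
```

```text
18.3333 [0.4472 0.2298 0.2981] [ 13.7   8.4 107.7  -0.2  63.6  97.3]
[[ 0.994  0.112  0.005]
 [ 0.112 -0.994 -0.001]
 [ 0.005  0.002 -1.   ]]
```

View pics/t5.png

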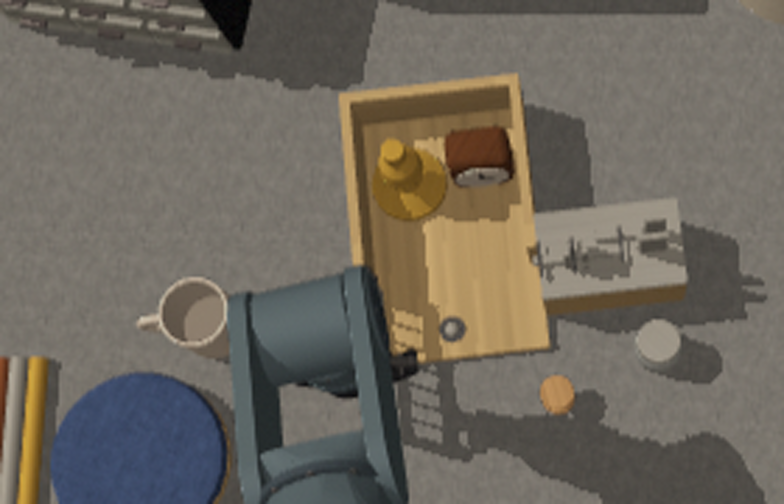

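View pics/w5.png

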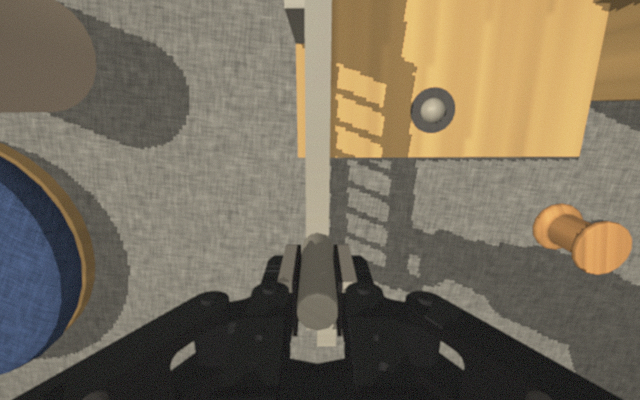

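The top view shows the crate mouth clear and the other things where they were. The wrist view shows the post between the fingers at (318,300) and the gate running straight up to the hinge, square to the sill edge.

```bash
python3 -c "
from plant import env
print(env.job_done())"
```

```text
the job is handed in; nothing more can be done
None
```

I squeezed the guard catch first, then the bolt catch, and swung the gate past the nub to about square (roughly 1.57 rad). The job was handed in at about 18 s with the post still gripped, and the other things look undisturbed in the camera views.

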